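# Pivot pin through both bushes, held for the clip

## Task

Take the long pivot pin that has tipped over in the pin rack, stand it upright clear of the rack, and thread it foot first from above down through the upper and then the lower bush of the pivot bracket. Finish while still holding it upright there, spanning both bushes, with the black clip groove near its foot out in the open below the lower lug and the foot not resting on the base plate (the pin has no head and would fall through if let go). Do not disturb the two bolts in the rack, the grease tin or the oil bottle.

Things in the scene. Friction and masses are not known exactly. Their poses are not given: they have to be found in the camera images.
- pin_center (a point): Centre (half-way up) of the pivot pin: plain round bright-steel rod, 16 mm diameter, 170 mm long, about 0.25 kg, no head. z runs along it from foot to top end. The foot tapers to 8 mm over its last 10 mm; a black clip groove lies 13 to 16 mm from the foot. It starts leaning about 20 degrees in the rack's middle slot, top end towards the rack's -x, some 45 mm of it inside.
- pin_tip (a point): Centre of the foot end face of the pivot pin, 85 mm from its centre; same axes.
- rack: Fixed wooden block 190 x 64 x 50 mm high; origin at the centre of its underside, x along its length (-x end nearer the robot), z up; place and yaw vary. In its top, in line: a middle slot 28 mm long (x), 17.5 mm wide (y), 42 mm deep, where the pin leans in the x-z plane, and square sockets at x = -75 and +68 mm, a bolt standing in each.
- bracket: Fixed grey steel pivot bracket; origin under its base plate on the bush axis, z up; place and yaw vary. Base plate 120 x 100 x 12 mm, an upright web 70 mm wide on its -x side (28 to 42 mm from the bush axis, 124 mm high, nearer the robot), and two level lugs 56 x 56 x 14 mm one above the other, open between and below.
- upper_bush (a point): Centre of the top mouth of the bracket's upper bush, on the vertical axis common to both bushes, 127 mm above the work surface; z up. Bore 18 mm diameter, upper lug 110 to 124 mm above the work surface plus a 3 mm high brass ring on top.
- lower_bush (a point): Centre of the hole at the underside of the lower lug, straight below upper_bush, 52 mm above the work surface and 40 mm above the base plate; z up. Bore 18 mm diameter, lower lug 52 to 66 mm above the work surface plus a 3 mm brass ring on top.
- bolt_near: Loose dark bolt, 14 mm shank and 21 mm round head, 76 mm long, standing in the rack's socket at -x; origin at its foot, z up. Its head's top is 84 mm above the work surface. To be left alone.
- bolt_far: The same kind of bolt in the rack's socket at +x. To be left alone.
- grease_tin: Round tin 72 mm in diameter, 50 mm high, standing loose beyond the work; origin at the centre of its underside. To be left alone.
- oil_bottle: Bottle 66 mm in diameter, 190 mm high, standing loose at the right-hand side; origin at the centre of its underside. To be left alone.
Mind the look-alikes: they are no part of the job. What is meant by the bracket is not pink, and is the smaller of those in its own colour.

How it is judged:
By the outcome, as a careful person would: the job done as asked, in the order asked, and still so for the second after the job is handed in, while the arm keeps its last pose, push and grip.
It also fails if it takes over 48 s, if anything falls off the work surface, if the arm or the gripper's body presses on something with over 40 N, if the wrist force passes 120 N, or if a joint passes its speed limit or range.

## Robot

A 6-joint arm with a two-finger parallel gripper is mounted at the origin on the work surface. World frame = base frame: x ahead of the robot, y to its left, z up, the work surface at z = 0. Lengths are in mm, angles in rad, forces in N, time in s.
With the tool pointing down it reaches from about 325 to 900 mm from the base axis. Payload 3.5 kg.
Tool frame: the origin (TCP) lies at the very end of the fingers, on their centre line; the grasp point (between the pads) lies 19 mm behind it; z points along the fingers, y is the direction in which the jaws open and shut (so a half turn about z gives the same grasp; the last joint's range is limited). The gripper opens to 85 mm and grips with 20 to 120 N. Pads are 22 mm wide; open, the fingers measure 114 mm over their backs; the gripper's body (76 mm by 85 mm) begins 54 mm behind the grasp point. The pads swing forward as they close: fully open they stand 13 mm farther back than shut.
Start: joints at [-1.449, 0.276, -0.026, 1.268, 0, 1.467], TCP at [139.307, -609.274, 231.313] pointing down, gripper open.
Joint ranges: [-3.12, 3.12], [-0.85, 1.88], [-1.08, 1.24], [-1.95, 2.15], [-1.57, 1.53], [-3.14, 3.14]. Speed limits (rad/s): [2.57, 2.57, 3.14, 3.14, 3.14, 3.14].

## Interface

Orientations are given as a unit quaternion [x, y, z, w].
In Python, from station import * gives the robot as it stands.
- The arm moves only by the shell command python3 -m creep 'ROWS'. ROWS is JSON, a list of rows, each a list of 7 numbers: the shift along the world's x, y, z in mm, then the turn, a rotation vector about the world's x, y, z in rad, then the finger opening in mm, from 0 to 85.4. In form: [[dx, dy, dz, wx, wy, wz, hand], ...]. A call has 1 to 20 rows; each row is the pose to reach, as a shift and turn from the pose measured when the call began; what a row does not reach only later rows make up. A row lasts 1/8 s, in which the tool goes at most 62.5 mm and 10.7 degrees, less where a joint would pass 70% of its speed; a pose out of reach is approached as far as the arm can. A call with a gripper value outside its range is refused whole. The fingers move at their own pace and stop on an object; the grip force is fixed at half the most. Time passes only in rows, so rows that repeat a pose let the fingers close. It gives the time, the measured TCP pose, the force and the opening at its end, in the units of the state.
- observe(): the state, without advancing time (a new reading comes with each control period).
- camera(name): name is "scene" or "top" or "wrist"; returns the picture (420x560x3 uint8, blue, green, red); there is no depth.
- get_calibration(name): a dict with "K" (3x3 intrinsics, pixels), "rvec" (rotation vector, rad) and "tvec" (3), from world to camera coordinates, as OpenCV has them; the wrist camera has in their place "hand_eye" (4x4, takes a point from camera to tool coordinates, whose origin is the TCP and whose axes are the flange's). Camera axes: x right, y down, z forward; pixel columns grow to the right and rows downward; lengths in mm; the calibration is good to about 2 mm. The wrist camera is an equidistant fisheye: a pixel r from the principal point sees the ray r / f radians off the axis. A picture is of the moment at which its call begins: read the wrist's pose just before it. get_calibration takes no time and is no camera call.
- close_job(): hands the job in, once; it reports no verdict.
The state is a dict: "t": time; "joint_positions": joint angles; "qvel": joint speeds; "joint_efforts": joint torques, N m; "position": TCP position; "eef_rot": TCP orientation; "ft_force": force on the tool from outside, world axes, zero at the start; "ft_torque": the same for the moment, N m; "width": finger opening in mm.
Only numpy, scipy, OpenCV 4.12 (cv2) and the standard library are available. Lean on these libraries where they do the work, as an engineer would, in place of code of your own. Each camera call takes 0.05 s, during which the arm holds its last target.

## Working session

There is one attempt and no reset: what is moved stays moved. The work goes in short steps, Python scripts to look and compute and a shell command to move; the robot and the scene stay as the last step left them, time stands still between calls to the robot, and variables do not carry over. Pictures are saved under pics/ and viewed, and the job is handed in when it is done.

```bash
ls; mkdir -p pics; python3 - <<'E'
from station import *
import cv2
s=observe(); print(s)
for n in ("scene","top","wrist"):
    cv2.imwrite(f"pics/{n}0.png",camera(n)); c=get_calibration(n); print(n,c)
E
```

```text
pics
{'t': 0.0, 'joint_positions': array([-1.44940478e+00,  2.77112132e-01, -2.79471827e-02,  1.26800432e+00,
       -1.39488940e-05,  1.46739468e+00]), 'qvel': array([ 0.0021414 , -0.00057644, -0.00074364,  0.00064687, -0.00117049,
        0.00158552]), 'joint_efforts': array([ 1.03080492e-03, -4.45509410e+01,  2.95204318e+01,  1.65428768e-02,
       -1.32989078e-05, -5.78411399e-07]), 'position': array([ 139.20175027, -608.4666936 ,  230.14143862]), 'eef_rot': array([ 9.93689510e-01,  1.12160030e-01, -1.71711969e-05, -1.13354714e-03]), 'ft_force': array([-0.57039561,  0.39372395, -0.2578324 ]), 'ft_torque': array([-0.0364419 ,  0.02703683,  0.00070676]), 'width': 85.3459147348134}
scene {'K': array([[424.80040254,   0.        , 279.95660902],
       [  0.        , 424.80040254, 204.48233332],
       [  0.        ,   0.        ,   1.        ]]), 'rvec': array([ 2.08844981,  0.8441721 , -0.41886878]), 'tvec': array([-405.85440197, -198.30088222, 1419.5425603 ])}
top {'K': array([[439.74342946,   0.        , 280.03324947],
       [  0.        , 439.74342946, 209.97174556],
       [  0.        ,   0.        ,   1.        ]]), 'rvec': array([ 2.16089269, -2.11064863,  0.16687625]), 'tvec': array([ -54.26643746,  648.74332973, 1138.18702978])}
wrist {'K': array([[325.1922621 ,   0.        , 277.08842604],
       [  0.        , 325.1922621 , 210.89236729],
       [  0.        ,   0.        ,   1.        ]]), 'hand_eye': array([[-1.13098023e-03, -9.54271904e-01, -2.98937878e-01,
         7.63147682e+01],
       [ 9.99999337e-01, -1.01461628e-03, -5.44459853e-04,
        -7.43604656e-01],
       [ 2.16255502e-04, -2.98938296e-01,  9.54272418e-01,
        -1.42579265e+02],
       [ 0.00000000e+00,  0.00000000e+00,  0.00000000e+00,
         1.00000000e+00]])}
```

View pics/scene0.png

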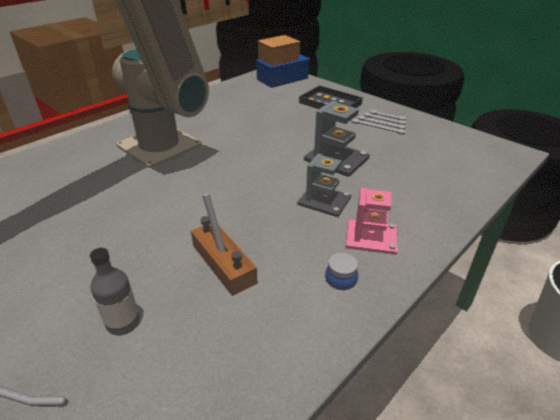

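View pics/top0.png

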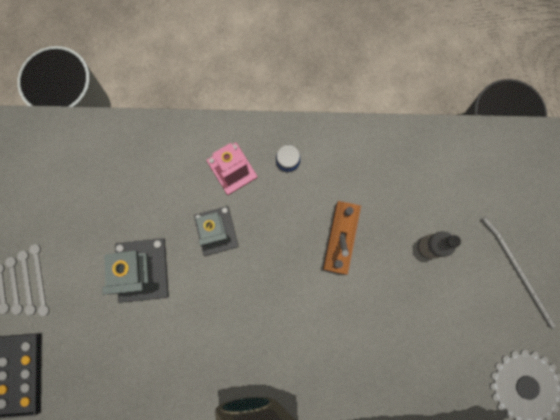

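View pics/wrist0.png

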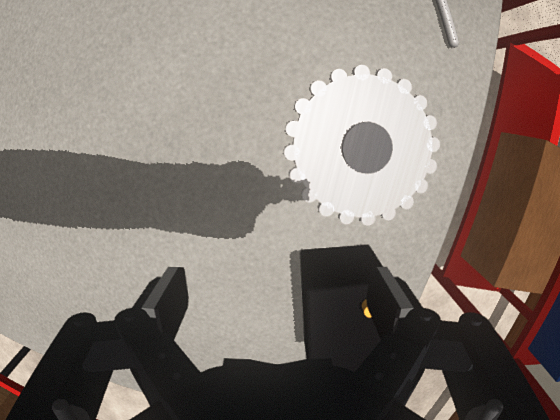

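```bash
cat > h.py <<'E'
import numpy as np, cv2
from station import *
from scipy.spatial.transform import Rotation as R
def cam(n):
    c=get_calibration(n); Rm=cv2.Rodrigues(c['rvec'])[0]; t=np.array(c['tvec']).ravel(); return np.array(c['K']),Rm,t
def ray(n,u,v):
    K,Rm,t=cam(n); return -Rm.T@t, Rm.T@np.linalg.solve(K,[u,v,1.])
def onz(n,u,v,z):
    o,d=ray(n,u,v); return o+d*(z-o[2])/d[2]
def wray(pose,u,v):
    c=get_calibration('wrist');K=c['K'];H=np.array(c['hand_eye']);f=K[0,0]
    x,y=u-K[0,2],v-K[1,2];r=np.hypot(x,y)+1e-9;th=r/f
    d=np.array([np.sin(th)*x/r,np.sin(th)*y/r,np.cos(th)])
    Rw=R.from_quat(pose[1]).as_matrix()
    return Rw@H[:3,3]+pose[0], Rw@H[:3,:3]@d
def wonz(pose,u,v,z):
    o,d=wray(pose,u,v); return o+d*(z-o[2])/d[2]
def tri(rs):
    A=np.zeros((3,3));b=np.zeros(3)
    for o,d in rs:
        d=d/np.linalg.norm(d);P=np.eye(3)-np.outer(d,d);A+=P;b+=P@o
    p=np.linalg.solve(A,b)
    return p,[np.linalg.norm((np.eye(3)-np.outer(d,d)/(d@d))@(p-o)) for o,d in rs]
E
python3 - <<'E'
from h import *
t=cv2.imread('pics/top0.png');s=cv2.imread('pics/scene0.png')
def crop(im,x,y,w,h,k,n): cv2.imwrite(n,cv2.resize(im[y:y+h,x:x+w],None,fx=k,fy=k,interpolation=cv2.INTER_CUBIC))
a=cv2.resize(t[195:285,310:370],None,fx=6,fy=6,interpolation=3)
b=cv2.resize(t[195:285,185:245],None,fx=6,fy=6,interpolation=3)
cv2.imwrite('pics/tc.png',np.hstack([a,b]))
a=cv2.resize(s[185:295,185:265],None,fx=5,fy=5,interpolation=3)
b=cv2.resize(s[140:250,290:370],None,fx=5,fy=5,interpolation=3)
cv2.imwrite('pics/sc.png',np.hstack([a,b]))
# rack mask in top
for n,im in (('top',t),('scene',s)):
    hsv=cv2.cvtColor(im,cv2.COLOR_BGR2HSV)
    m=cv2.inRange(hsv,(3,120,50),(20,255,255))
    roi=np.zeros_like(m); 
    if n=='top': roi[190:290,310:370]=255
    else: roi[185:295,185:265]=255
    m&=roi
    cs,_=cv2.findContours(m,0,2); c=np.vstack([k for k in cs if cv2.contourArea(k)>20]); box=cv2.boxPoints(cv2.minAreaRect(c)); print(n,box)
    if n=='top':
        P=[onz('top',u,v,50) for u,v in box]; print(np.round(P,1)); print(np.mean(P,0))
    for name,(lo,hi) in {'br':((15,100,80),(35,255,255))}.items():
        m2=cv2.inRange(hsv,lo,hi)
        k,l,st,ce=cv2.connectedComponentsWithStats(m2)
        print([(np.round(ce[i],1),st[i,4]) for i in range(1,k) if st[i,4]>5])
E
```

```text
top [[322.6923  269.53848]
 [336.46152 200.69232]
 [360.30765 205.46155]
 [346.53842 274.3077 ]]
[[ 492.8 -155.9   50. ]
 [ 679.3 -191.8   50. ]
 [ 667.7 -256.5   50. ]
 [ 481.8 -219.1   50. ]]
[ 580.38111966 -205.84006132   50.        ]
[(array([226.6, 156.8]), np.int32(49)), (array([208.8, 225. ]), np.int32(92)), (array([120. , 268.1]), np.int32(163)), (array([ 25.3, 359.6]), np.int32(87)), (array([  2.9, 389.1]), np.int32(70)), (array([ 24.5, 401.4]), np.int32(86))]
scene [[186.87332 234.66066]
 [208.5249  214.9774 ]
 [255.99097 267.19006]
 [234.33939 286.87335]]
[(array([110.5,  24.2]), np.int32(1065)), (array([195.4,  12.5]), np.int32(349)), (array([226.2,   9.7]), np.int32(505)), (array([70.9, 23.4]), np.int32(9)), (array([86. , 22.7]), np.int32(14)), (array([70.6, 35.8]), np.int32(337)), (array([65.5, 23.3]), np.int32(6)), (array([33.5, 29.2]), np.int32(6)), (array([38.7, 27.3]), np.int32(6)), (array([79.6, 28.4]), np.int32(7)), (array([44.2, 33.5]), np.int32(6)), (array([33.2, 34. ]), np.int32(6)), (array([88.3, 33. ]), np.int32(7)), (array([41.8, 37.3]), np.int32(6)), (array
[... 245 characters left out ...]
.int32(7)), (array([288.5,  49.5]), np.int32(6)), (array([81.2, 53.8]), np.int32(8)), (array([274.2,  58.3]), np.int32(20)), (array([279.8,  53.9]), np.int32(10)), (array([91.1, 61.4]), np.int32(8)), (array([94.2, 89.3]), np.int32(135)), (array([96.8, 79. ]), np.int32(6)), (array([326.3,  96.5]), np.int32(22)), (array([310.9,  98.3]), np.int32(9)), (array([340.9, 108.9]), np.int32(59)), (array([  5.8, 120.6]), np.int32(101)), (array([  3.5, 130.2]), np.int32(6)), (array([338.6, 133. ]), np.int32(55)), (array([327.1, 161.9]), np.int32(47)), (array([325.5, 180.1]), np.int32(41)), (array([377.9, 196.7]), np.int32(29)), (array([374. , 213.6]), np.int32(11)), (array([376. , 218.9]), np.int32(7))]
```

View pics/tc.png

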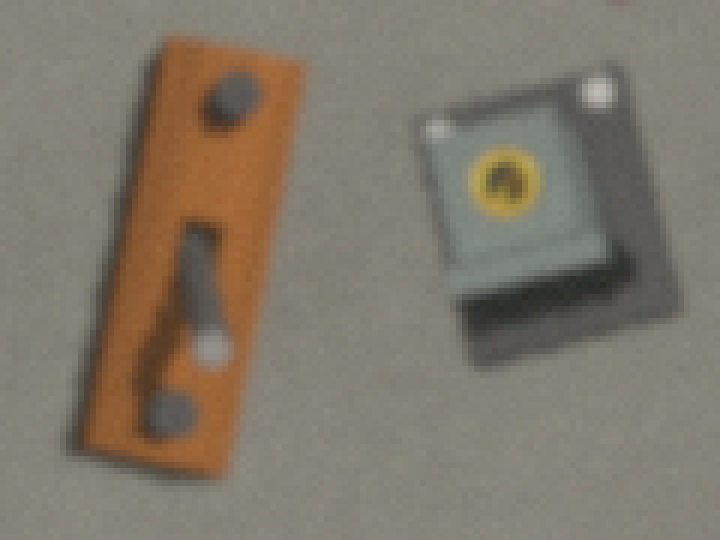

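View pics/sc.png

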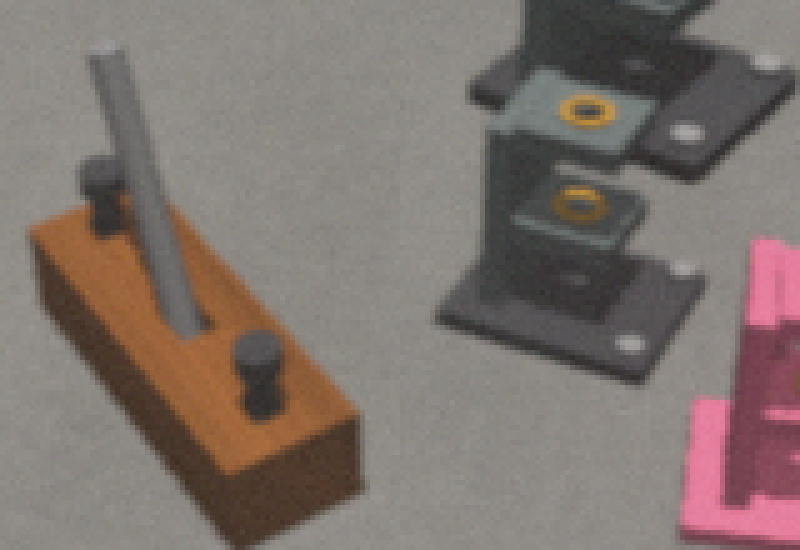

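```bash
python3 - <<'E'
from h import *
print('ring tri',tri([ray('top',208.8,225),ray('scene',327.1,161.9)]), onz('top',208.8,225,127),onz('scene',327.1,161.9,127))
print('lower ring',onz('scene',325.5,180.1,69))
print('pin top',tri([ray('top',345,253.3),ray('scene',206.4,194.8)]),onz('top',345,253.3,168))
f=lambda u,v:(185+u/6,195+v/6)
for q in [(202,245),(597,92),(437,128),(613,70),(683,308),(473,368),(415,115)]:
    q=(q[0]-(360 if q[0]>360 else 0),q[1]); 
    print(q)
P=[onz('top',185+(x-360)/6,195+y/6,12) for x,y in [(613,65),(685,310),(473,370),(412,118)]]; print(np.round(P,1),np.mean(P,0))
print('slot/bolts',[np.round(onz('top',310+x/6,195+y/6,z),1) for x,y,z in [(200,260,50),(238,95,84),(170,413,84)]])
S=[np.round(onz('scene',185+x/5,185+y/5,z),1) for x,y,z in [(258,345,84),(100,168,84),(183,333,50),(228,474,50),(358,413,50),(30,232,50)]];print(S)
E
```

```text
ring tri (array([596.08835885, 140.08887142, 126.28947027]), [np.float64(1.1338480760879157), np.float64(1.1338480760878669)]) [595.17108969 139.16209386 127.        ] [597.36471087 140.21898534 127.        ]
lower ring [595.5143945  141.95834495  69.        ]
pin top (array([ 531.04461458, -196.75807271,  164.35145645]), [np.float64(2.340335305362592), np.float64(2.340335305362593)]) [ 529.41279634 -198.12452315  168.        ]
(202, 245)
(237, 92)
(77, 128)
(253, 70)
(323, 308)
(113, 368)
(55, 115)
[[664.6 109.7  12. ]
 [551.   71.7  12. ]
 [521.2 167.9  12. ]
 [637.4 202.3  12. ]] [593.56705913 137.90147749  12.        ]
slot/bolts [array([ 577.1, -210.6,   50. ]), array([ 646.7, -222.4,   84. ]), array([ 507.4, -193. ,   84. ])]
[array([ 650.3, -218.9,   84. ]), array([ 510.2, -192. ,   84. ]), array([ 592.6, -214.8,   50. ]), array([ 670.5, -255.7,   50. ]), array([ 683.7, -194.8,   50. ]), array([ 488.5, -220.7,   50. ])]
```

```bash
cat >> h.py <<'E'
def dw(zdir,ydir,pos=None):
    """print shift and turn from the measured pose to tool z = zdir, y ~ ydir, TCP pos"""
    s=observe(); z=np.array(zdir,float);z/=np.linalg.norm(z);y=np.array(ydir,float);y-=z*(y@z);y/=np.linalg.norm(y)
    M=np.column_stack([np.cross(y,z),y,z]); w=(R.from_matrix(M)*R.from_quat(s['eef_rot']).inv()).as_rotvec()
    print('t',s['t'],'pos',s['position'].round(1),'w',s['width'],'F',s['ft_force'].round(1),'shift',None if pos is None else (np.array(pos)-s['position']).round(1),'turn',w.round(3))
E
python3 - <<'E'
from h import *
u=np.array([-np.sin(.35)*np.cos(.194),np.sin(.35)*np.sin(.194),np.cos(.35)])
print(u); dw(-u,[-.193,-.981,0],np.array([531,-197,165])+u*60)
print(onz('top',435,245,0),onz('top',452,241,190))
E
```

```text
[-0.33646537  0.06610569  0.93937271]
t 0.15 pos [ 139.2 -608.6  230.4] w 85.59580554662682 F [-0.3 -1.1 -0.7] shift [371.6 415.6  -9. ] turn [ 0.004 -0.352 -0.415]
[ 569.42137996 -472.97146358    0.        ] [ 562.86561875 -447.2890773   190.        ]
```

```bash
python3 -m creep '[[40,45,10,0,0,-0.1,85],[80,90,20,0,0,-0.2,85],[120,135,20,0,0,-0.3,85],[160,180,20,0,-0.05,-0.4,85],[200,225,20,0,-0.15,-0.41,85],[240,270,20,0,-0.25,-0.415,85],[280,314,10,0,-0.3,-0.415,85],[320,358,0,0.004,-0.352,-0.415,85],[350,392,0,0.004,-0.352,-0.415,85],[371,415,-5,0.004,-0.352,-0.415,85],[371,415,-9,0.004,-0.352,-0.415,85],[371,415,-9,0.004,-0.352,-0.415,85],[371,415,-9,0.004,-0.352,-0.415,85]]'; python3 - <<'E'
from h import *
s=observe(); np.savez('pw1.npz',p=s['position'],q=s['eef_rot']); im=camera('wrist'); cv2.imwrite('pics/w1.png',im); cv2.imwrite('pics/s1.png',camera('scene'))
u=np.array([-0.3365,0.0661,0.9394]); dw(-u,[-.193,-.981,0])
E
```

```text
t: 1.78
position: [509.7, -194.5, 221.3]
eef_rot: [0.98, -0.096, 0.173, 0.017]
ft_force: [-0.7, 0.2, -0.9]
width: 84.8
t 1.875 pos [ 509.9 -194.6  221.6] w 84.90018496063317 F [0.3 0.3 0.2] shift None turn [-0.    -0.     0.002]
```

View pics/w1.png

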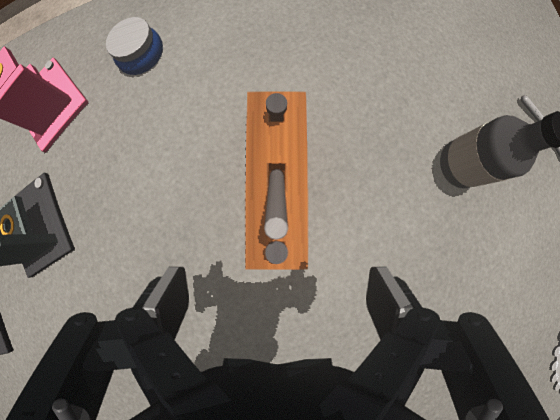

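```bash
python3 - <<'E'
from h import *
im=cv2.imread('pics/w1.png')
cv2.imwrite('pics/w1c.png',cv2.resize(im[80:280,230:325],None,fx=3,fy=3,interpolation=2)) 
d=np.load('pw1.npz');p=(d['p'],d['q'])
for z in(160,165,168): print(wonz(p,276,228,z))
print(tri([wray(p,276,228),ray('top',345,253.3),ray('scene',206.4,194.8)]))
print('rack',[wonz(p,*c,50).round(1) for c in [(247,93),(306,93),(307,268),(245,268)]])
print('axis at slot',wonz(p,277,175,50),'bolts',wonz(p,276,252,84),wonz(p,276.5,101,84))
E
```

```text
[ 530.61668795 -197.15667455  160.        ]
[ 530.64715071 -197.18208795  165.        ]
[ 530.66542837 -197.19733599  168.        ]
(array([ 530.89697413, -196.89077114,  164.3053844 ]), [np.float64(0.38388161040800167), np.float64(2.149999006108064), np.float64(2.5313112533118405)])
rack [array([ 679.4, -194.1,   50. ]), array([ 666.8, -257.1,   50. ]), array([ 483.3, -219.7,   50. ]), array([ 495.8, -157.3,   50. ])]
axis at slot [ 583.14071435 -208.23962173   50.        ] bolts [ 508.57341267 -192.46735425   84.        ] [ 649.82574373 -221.06091047   84.        ]
```

View pics/w1c.png

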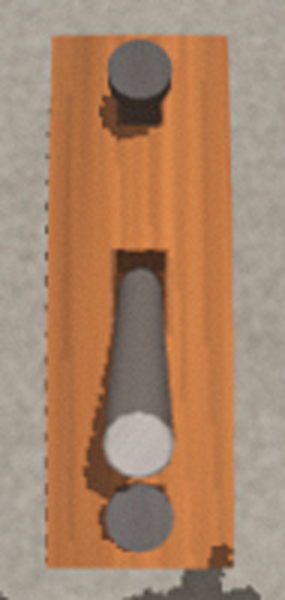

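```bash
python3 -m creep '[[6,0.8,-15,0,0,0,85],[12,-0.5,-30,0,0,0,85],[18,-1.5,-45,0,0,0,85],[24,-3,-65,0,0,0,85],[32,-4.5,-88,0,0,0,85],[40,-6.1,-110,0,0,0,85],[40,-6.1,-110,0,0,0,85],[40,-6.1,-110,0,0,0,85],[40,-6.1,-110,0,0,0,85]]'; python3 - <<'E'
from h import *
s=observe(); np.savez('pw2.npz',p=s['position'],q=s['eef_rot']); im=camera('wrist'); cv2.imwrite('pics/w2.png',im); 
u=np.array([-0.3365,0.0661,0.9394]); dw(-u,[-.196,-.981,0],[550,-200.7,111.5])
E
```

```text
t: 3.0
position: [550.5, -201.0, 112.7]
eef_rot: [0.98, -0.096, 0.174, 0.017]
ft_force: [0.1, 0.4, -0.0]
width: 85.0
t 3.05 pos [ 550.5 -201.1  112.8] w 84.70488164991775 F [-0.7  0.3  0.4] shift [-0.5  0.4 -1.3] turn [ 0.002  0.001 -0.001]
```

View pics/w2.png

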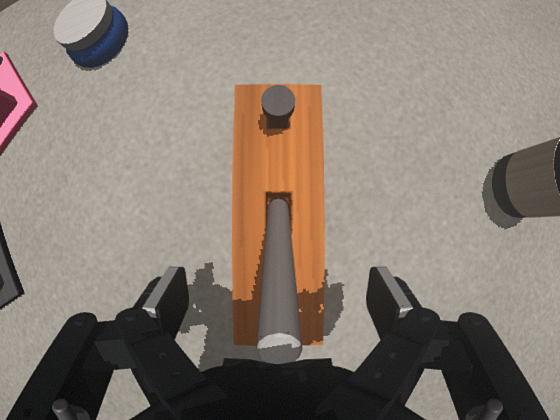

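```bash
python3 -m creep '[[0,0,0,0,0,0,60],[0,0,0,0,0,0,40],[0,0,0,0,0,0,25],[0,0,0,0,0,0,18],[0,0,0,0,0,0,8],[0,0,0,0,0,0,0],[0,0,0,0,0,0,0],[0,0,0,0,0,0,0]]'; python3 - <<'E'
from h import *
s=observe(); np.savez('pw3.npz',p=s['position'],q=s['eef_rot']); im=camera('wrist'); cv2.imwrite('pics/w3.png',im); cv2.imwrite('pics/s3.png',camera('scene'))
u=np.array([-0.3365,0.0661,0.9394]); dw(-u,[-.196,-.981,0],[550,-200.7,111.5])
d=(s['position'],s['eef_rot'])
E
```

```text
t: 4.05
position: [550.5, -201.3, 112.9]
eef_rot: [0.98, -0.096, 0.174, 0.018]
ft_force: [-1.8, -1.4, 3.2]
width: 14.3
t 4.15 pos [ 550.5 -201.2  112.9] w 14.579460701358554 F [-1.7 -1.3  3.4] shift [-0.5  0.5 -1.4] turn [ 0.002  0.001 -0.001]
```

View pics/w3.png

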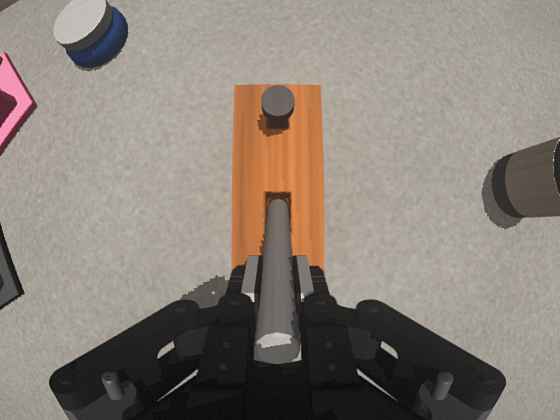

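```bash
python3 -m creep '[[-2,0.4,5.6,0,0,0,0],[-5,1,14,0,0,0,0],[-9,1.8,25,0,0,0,0],[-14,2.8,40,0,0,0,0],[-20,4,56,0,0,0,0],[-25,5,75,0,0,0,0],[-25,5,95,0,0,0,0],[-25,5,120,0,0,0,0],[-25,5,145,0,0,0,0],[-25,5,170,0,0,0,0],[-25,5,180,0,0,0,0],[-25,5,180,0,0,0,0]]'; python3 - <<'E'
from h import *
s=observe(); np.savez('pw4.npz',p=s['position'],q=s['eef_rot']);cv2.imwrite('pics/s4.png',camera('scene')); cv2.imwrite('pics/t4.png',camera('top'))
dw([0,0,-1],[-.196,-.981,0],[596,140,290]); dw([0,0,-1],[.317,-.948,0],[596,140,290])
E
```

```text
t: 5.65
position: [525.4, -196.3, 293.7]
eef_rot: [0.98, -0.096, 0.175, 0.018]
ft_force: [0.8, -0.2, -1.9]
width: 14.9
t 5.75 pos [ 524.5 -195.8  291.6] w 13.956920480619594 F [-0.1 -0.5 -3.4] shift [ 71.5 335.8  -1.6] turn [ 0.068  0.343 -0.001]
t 5.75 pos [ 524.5 -195.8  291.6] w 13.956920480619594 F [-0.1 -0.5 -3.4] shift [ 71.5 335.8  -1.6] turn [-0.022  0.353  0.513]
```

View pics/s4.png

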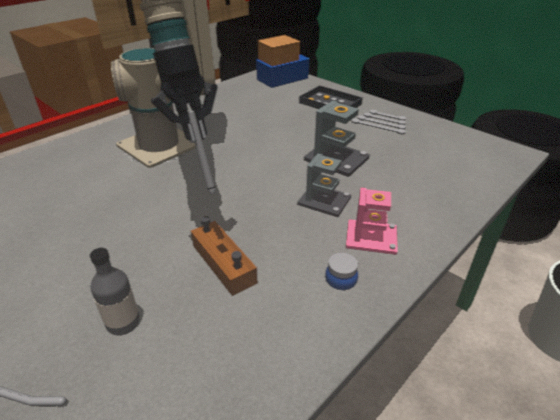

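```bash
python3 -m creep '[[0,0,2,0.017,0.085,0,0],[0,0,2,0.034,0.17,0,0],[0,0,0,0.051,0.255,0,0],[0,0,0,0.068,0.343,0,0],[0,0,0,0.068,0.343,0,0],[5,24,0,0.068,0.343,0,0],[13,64,0,0.068,0.343,0,0],[22,104,0,0.068,0.343,0,0],[31,144,0,0.068,0.343,0,0],[39,184,0,0.068,0.343,0,0],[48,224,0,0.068,0.343,0,0],[56,264,0,0.068,0.343,0,0],[63,300,0,0.068,0.343,0,0],[69,325,0,0.068,0.343,0,0],[71.5,335.8,-1,0.068,0.343,0,0],[71.5,335.8,-1,0.068,0.343,0,0],[71.5,335.8,-1,0.068,0.343,0,0]]'; python3 - <<'E'
from h import *
s=observe(); np.savez('pw5.npz',p=s['position'],q=s['eef_rot']);cv2.imwrite('pics/w5.png',camera('wrist'));cv2.imwrite('pics/s5.png',camera('scene')); cv2.imwrite('pics/t5.png',camera('top'))
im=cv2.imread('pics/s5.png');cv2.imwrite('pics/s5c.png',cv2.resize(im[40:240,250:410],None,fx=3,fy=3,interpolation=3))
dw([0,0,-1],[-.196,-.981,0],[596,140,290])
E
```

```text
t: 7.88
position: [584.0, 22.0, 290.7]
eef_rot: [0.999, -0.048, -0.0, -0.024]
ft_force: [0.1, 0.1, -3.6]
width: 14.6
t 8.025 pos [583.9  22.1 290.7] w 14.453527355374916 F [-0.2  0.5 -2.8] shift [ 12.1 117.9  -0.7] turn [-0.047  0.004 -0.102]
```

View pics/s5c.png

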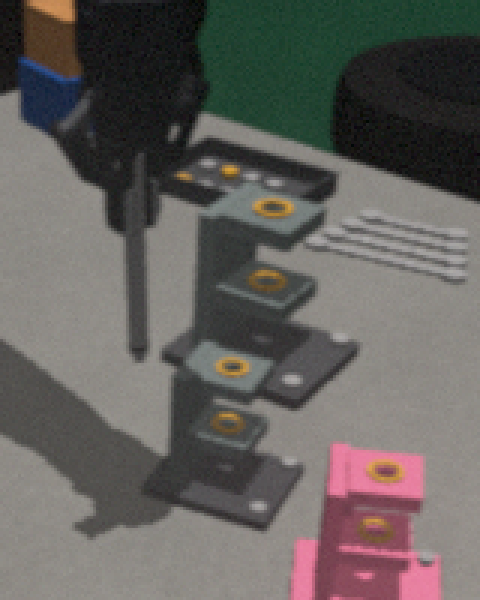

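View pics/w5.png

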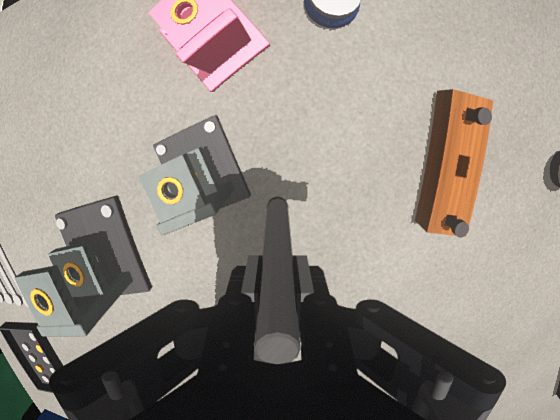

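View pics/t5.png

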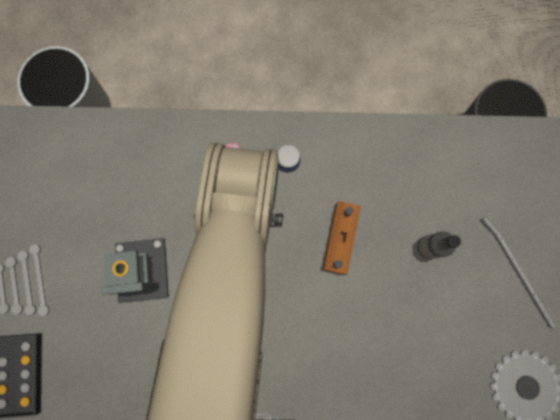

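```bash
python3 - <<'E'
from h import *
s=observe();print(s['joint_positions'],s['qvel'].round(2),s['joint_efforts'].round(1))
E
```

```text
[-0.09642202  0.17849113 -0.02594945  1.36897384  0.04708853  3.14057477] [ 0.  0. -0. -0.  0. -0.] [  0.  -41.5  31.5   0.    0.2  -0. ]
```

```bash
python3 - <<'E'
from h import *
dw([0,0,-1],[.643,-.766,0],[596,140,290])
E
```

```text
t 8.025 pos [583.9  22.1 290.7] w 14.453527355374916 F [-0.2  0.5 -2.8] shift [ 12.1 117.9  -0.7] turn [-0.045 -0.017  0.794]
```

```bash
python3 -m creep '[[0,0,0,-0.01,-0.003,0.15,0],[0,0,0,-0.02,-0.007,0.3,0],[0,0,0,-0.03,-0.01,0.45,0],[2,20,0,-0.035,-0.013,0.6,0],[5,50,0,-0.045,-0.017,0.75,0],[8,80,0,-0.045,-0.017,0.794,0],[10,105,0,-0.045,-0.017,0.794,0],[12,118,-0.7,-0.045,-0.017,0.794,0],[12,118,-0.7,-0.045,-0.017,0.794,0],[12,118,-0.7,-0.045,-0.017,0.794,0],[12,118,-0.7,-0.045,-0.017,0.794,0]]'; python3 - <<'E'
from h import *
s=observe(); print(s['joint_positions'].round(3));np.savez('pw6.npz',p=s['position'],q=s['eef_rot']);cv2.imwrite('pics/w6.png',camera('wrist'));cv2.imwrite('pics/s6.png',camera('scene'))
im=cv2.imread('pics/s6.png');cv2.imwrite('pics/s6c.png',cv2.resize(im[60:220,270:390],None,fx=3.7,fy=3.7,interpolation=3))
dw([0,0,-1],[.643,-.766,0],[596,140,290])
E
```

```text
t: 9.4
position: [595.9, 139.2, 290.1]
eef_rot: [0.94, 0.342, -0.0, -0.0]
ft_force: [-0.5, 0.3, -3.1]
width: 14.7
[0.124 0.23  0.037 1.378 0.    2.568]
t 9.5 pos [595.9 139.4 290.1] w 14.438732130798524 F [-0.3  0.2 -2.9] shift [ 0.1  0.6 -0.1] turn [-0.    -0.     0.001]
```

View pics/s6c.png

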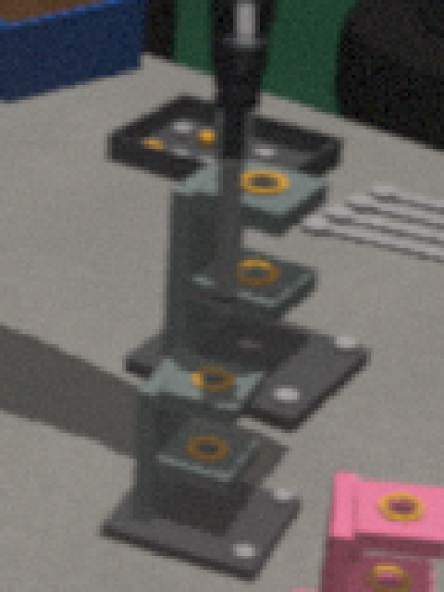

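View pics/w6.png

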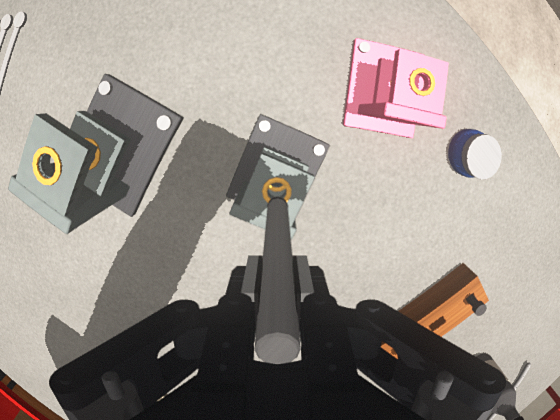

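```bash
python3 - <<'E'
from h import *
d=np.load('pw6.npz');p=(d['p'],d['q'])
im=cv2.imread('pics/w6.png'); cv2.imwrite('pics/w6c.png',np.hstack([cv2.resize(im[165:245,240:320],None,fx=5,fy=5,interpolation=3),cv2.resize(im[310:390,240:320],None,fx=5,fy=5,interpolation=3)]))
s=cv2.imread('pics/s6.png'); g=cv2.cvtColor(s,cv2.COLOR_BGR2GRAY)
for v in range(88,145,3): print(v,g[v,320:345])
K,Rm,t=cam('scene'); C=-Rm.T@t; print('scene cam',C)
for z in (177,230,300):
  print(z,cv2.projectPoints(np.array([[596,139.5,z]],float),cv2.Rodrigues(Rm)[0],t,K,None)[0].ravel())
print(tri([wray(p,278,200),ray('scene',331.6,139.0)]))
E
```

```text
88 [ 36  33  37  37  45  41  41  42  33  22  30  27  24  27  27  20  26  23
  41  74 114 133 134 133 133]
91 [ 49  47  46  43  39  42  39  42  56  59  46  32  29  28  27  32  50  57
  65  70  84  99 110 118 127]
94 [145 127 100  83  86  89  86  72  58  57  39  31  31  28  31  34  53  56
  49  38  37  37  32  37  30]
97 [ 71  75  76  81 103 131 135 110  75  52  41  32  34  28  36  40  61  68
  72  62  55  49  41  47  35]
100 [105  85  83  81  77  79  80  75  68  60  38  34  33  34  31  47  61  78
 102 136 153 152 146 128 102]
103 [ 41  52  54  77  94 117 133 122  96  73  64  66  64  62  57  71  86 103
 107  99  95  87  84  76  78]
106 [ 44  47  72 102 120 124 128 124 109  81  61  60  61  62  71  95 125 142
 146 143 144 144 143 140 140]
109 [126 130 130 124 123 119 126 123 108  80  60  64  64  68  77 112 127 116
  92  74  74  71  76  86  97]
112 [100  97  83  71  71  78  88  93  88  73  66  64  65  62  68  88 106 111
 106 104 105 106 104 106 103]
115 [ 63  57  61  63  55  62  62  60  53  60  64  65  64  65  66  74  79  95
 107 113 117 117 120 122 118]
118 [61 59 55 54 56 55 58 55 61 60
[... 396 characters left out ...]
  67  64  70  87 111 124
 122 113 110 101  87  76  75]
133 [62 59 57 62 61 68 67 67 64 64 65 65 66 69 80 84 77 75 67 69 74 76 81 91
 89]
136 [ 56  61  69  82  96 105 106  92  74  65  64  70  71  66  72  73  74  77
  77  82  77  72  76  75  69]
139 [ 62  59  61  63  55  57  60  59  57  60  65  70  65  70  91 101 108 100
  83  79  82  74  66  63  72]
142 [54 57 53 56 57 55 62 63 61 64 63 65 62 57 60 62 56 55 62 70 70 80 91 94
 81]
scene cam [1160.84179579 -617.884161    699.86256131]
177 [327.83946727 144.67324103]
230 [329.33433452 125.40916755]
300 [331.45714891  98.05285721]
(array([602.85331563, 145.46958309, 192.82038002]), [np.float64(0.9436151424342855), np.float64(0.9436151424343897)])
```

View pics/w6c.png

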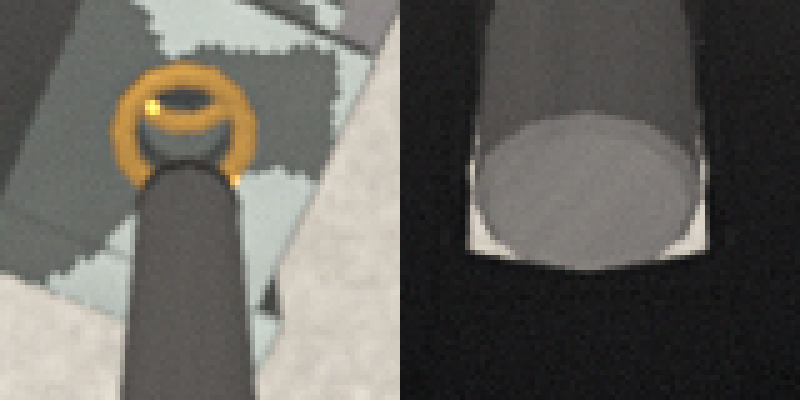

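```bash
python3 - <<'E'
from h import *
d=np.load('pw5.npz');p=(d['p'],d['q'])
s=cv2.imread('pics/s5.png'); g=cv2.cvtColor(s,cv2.COLOR_BGR2GRAY)
cv2.imwrite('pics/s5f.png',cv2.resize(s[80:170,265:325],None,fx=6,fy=6,interpolation=3))
for v in range(105,164,3): print(v,g[v,286:308])
K,Rm,t=cam('scene')
M=R.from_quat(p[1]).as_matrix()
for L in (-110,-97,-60,0):
  q=p[0]-M[:,2]*L; print(L,q.round(1),cv2.projectPoints(q[None],cv2.Rodrigues(Rm)[0],t,K,None)[0].ravel().round(1))
q,e=tri([wray(p,278,200),ray('scene',296.3,159)]); print(q,e,'tool',M.T@(q-p[0]))
E
```

```text
105 [ 41  30  32  34  41  50  60  71  63  57  65  57  47  38  47  53  71  98
 113 110  97  79]
108 [ 43  36  30  32  38  56  60  67  65  66  64  62  46  37  47  61  62  93
 119 137 139 136]
111 [ 45  36  34  39  37  56  63  69  62  59  64  68  50  34  44  61  81 115
 133 135 136 134]
114 [ 58  36  33  33  37  45  63  64  62  63  66  67  51  38  46  77 112 133
 133 137 136 136]
117 [136 120 101  77  69  64  71  71  62  59  64  75 106 134 135 134 134 134
 137 135 137 132]
120 [140 138 141 139 133 109  73  64  69  65  66  77 102 127 136 137 138 136
 135 139 136 135]
123 [137 139 136 139 133 111  78  66  71  69  69  76  98 126 132 135 137 135
 135 137 134 137]
126 [137 135 141 136 134 110  80  67  66  66  69  75 100 128 137 134 139 137
 137 139 141 139]
129 [136 141 139 137 134 117  90  65  70  70  72  69  88 121 136 139 135 136
 139 136 140 136]
132 [140 142 143 143 137 117  92  69  63  69  66  72  90 125 137 136 140 140
 139 139 139 135]
135 [142 138 138 140 139 126  97  75  67  71  72  71  95 124 138 138 139 140
 142 140 139 139]
138 [143 141 144 138 139 127  98  72  69  67  68  67  8
[... 404 characters left out ...]
39 140 141 139]
153 [141 140 141 144 147 139 120  87  72  67  70  69  73 104 133 143 143 139
 138 139 135 123]
156 [137 138 137 140 141 136 118  83  52  48  45  46  67 103 135 144 142 128
  98  86  83  79]
159 [139 139 140 140 141 141 140 135 112  81  67  81 113 141 145 146 136 110
  69  52  48  50]
162 [141 139 142 141 141 137 139 141 144 144 147 144 141 142 144 141 144 142
 141 141 134 121]
-110 [584.2  27.2 180.8] [294.1 158.4]
-97 [584.2  26.6 193.8] [294.  153.7]
-60 [584.1  24.9 230.7] [293.8 139.9]
0 [584.   22.  290.7] [293.4 116.1]
[591.5465334   26.65167456 182.44819743] [np.float64(0.18920880570781884), np.float64(0.18920880570791979)] tool [  7.37777558  -0.22015612 108.32674698]
```

View pics/s5f.png

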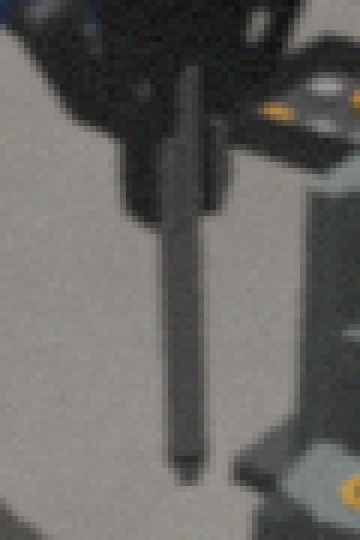

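```bash
python3 - <<'E'
from h import *
I=(np.zeros(3),np.array([0,0,0,1.]))
of,df=wray(I,278,201.7); ot,dt=wray(I,277,348)
from scipy.optimize import brentq
for z in (104,106,108,110,112,114):
    F=of+df*(z-of[2])/df[2]
    # second intersection farther negative z
    g=lambda k: np.linalg.norm(ot+dt*k-F)-170
    ks=np.linspace(5,300,600); v=[g(k) for k in ks]
    for i in range(599):
        if v[i]*v[i+1]<0:
            T=ot+dt*brentq(g,ks[i],ks[i+1]); a=F-T; print(z,F.round(1),T.round(1),'tilt deg x',np.degrees(np.arctan2(a[0],a[2])).round(2),'y',np.degrees(np.arctan2(a[1],a[2])).round(2),'diam px at T', (16/np.linalg.norm(T-ot)*325).round(1))
K,Rm,t=cam('scene'); d=np.load('pw5.npz');M=R.from_quat(d['q']).as_matrix();print('img right/tool',M.T@Rm[0], 'depth',(Rm@d['p']+t)[2])
E
```

```text
104 [ 7.00e+00 -1.00e-01  1.04e+02] [  8.8  -0.8 -66. ] tilt deg x -0.59 y 0.24 diam px at T 50.8
106 [ 6.50e+00 -1.00e-01  1.06e+02] [  7.   -0.8 -64. ] tilt deg x -0.19 y 0.24 diam px at T 49.5
108 [ 5.90e+00 -1.00e-01  1.08e+02] [  5.3  -0.8 -62. ] tilt deg x 0.22 y 0.25 diam px at T 48.3
110 [ 5.3e+00 -1.0e-01  1.1e+02] [  3.5  -0.8 -60. ] tilt deg x 0.63 y 0.25 diam px at T 47.1
112 [ 4.80e+00 -1.00e-01  1.12e+02] [  1.7  -0.8 -58. ] tilt deg x 1.04 y 0.25 diam px at T 46.0
114 [ 4.20e+00 -1.00e-01  1.14e+02] [ -0.1  -0.8 -55.9] tilt deg x 1.46 y 0.25 diam px at T 44.9
img right/tool [ 0.64971248 -0.75943083  0.03374182] depth 933.3321810907511
```

```bash
python3 - <<'E'
from h import *
d=np.load('pw6.npz');p=(d['p'],d['q'])
r=wonz(p,277,191.4,127);print('ring by wrist',r)
hh=np.array([.766,.643,0]);a=np.radians(1.1)
# target: foot 10mm above ring: z=137 -> tcp 137+112=249
tgt=np.array([596.2,140,249])-2.35*hh
dw(-np.sin(a)*hh+[0,0,-np.cos(a)],[.643,-.766,0],tgt)
M=R.from_quat(d['q']).as_matrix(); print('foot now',d['p']+M@[4.5,0,112])
E
```

```text
ring by wrist [595.84764691 140.41462627 127.        ]
t 9.5 pos [595.9 139.4 290.1] w 14.438732130798524 F [-0.3  0.2 -2.9] shift [ -1.5  -0.9 -41.1] turn [-0.013  0.015  0.001]
foot now [599.35142317 142.12341318 178.06674423]
```

```bash
python3 -m creep '[[-0.7,-0.5,-10,-0.006,0.008,0,0],[-1.6,-0.8,-24,-0.013,0.015,0,0],[-1.6,-0.8,-34,-0.013,0.015,0,0],[-1.6,-0.8,-40,-0.013,0.015,0,0],[-1.6,-0.8,-40,-0.013,0.015,0,0],[-1.6,-0.8,-40,-0.013,0.015,0,0]]'; python3 - <<'E'
from h import *
s=observe(); np.savez('pw7.npz',p=s['position'],q=s['eef_rot']);im=camera('wrist');cv2.imwrite('pics/w7.png',im);sc=camera('scene');cv2.imwrite('pics/s7.png',sc)
cv2.imwrite('pics/w7c.png',np.hstack([cv2.resize(im[150:250,225:325],None,fx=4,fy=4,interpolation=3),cv2.resize(sc[110:210,270:370],None,fx=4,fy=4,interpolation=3)]))
hh=np.array([.766,.643,0]);a=np.radians(1.1)
dw(-np.sin(a)*hh+[0,0,-np.cos(a)],[.643,-.766,0],np.array([596.1,140.2,249])-2.35*hh)
E
```

```text
t: 10.25
position: [594.6, 138.6, 250.5]
eef_rot: [0.94, 0.342, -0.009, 0.004]
ft_force: [0.7, -0.1, -2.8]
width: 14.6
t 10.35 pos [594.8 138.7 250.8] w 14.633830413098117 F [ 0.3  0.2 -2. ] shift [-0.5  0.  -1.8] turn [0.    0.001 0.001]
```

View pics/w7c.png

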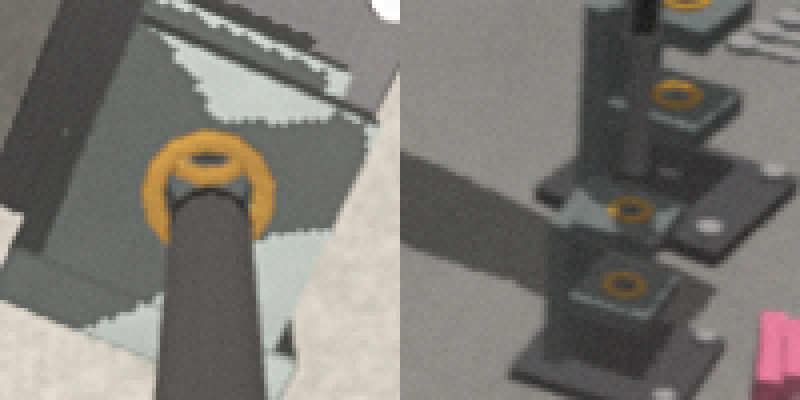

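```bash
python3 - <<'E'
from h import *
d=np.load('pw7.npz');p=(d['p'],d['q']);im=cv2.imread('pics/w7.png');sc=cv2.imread('pics/s7.png')
def ring(im,roi):
    x,y,w,h=roi;hs=cv2.cvtColor(im[y:y+h,x:x+w],cv2.COLOR_BGR2HSV);m=cv2.inRange(hs,(10,110,60),(35,255,255));return m
m=ring(im,(225,150,100,100)); k,l,st,ce=cv2.connectedComponentsWithStats(m); i=1+st[1:,4].argmax(); ys,xs=np.where(l==i)
print('bbox',st[i]); 
# outer boundary pts: topmost and leftmost/rightmost arcs -> ellipse from convex hull excluding bottom
pts=cv2.convexHull(np.column_stack([xs,ys]).astype(np.float32))[:,0]
pts=pts[pts[:,1]<ys.max()-4]; e=cv2.fitEllipse(pts); print(e); u,v=e[0][0]+225,e[0][1]+150
print('ring',u,v,wonz(p,u,v,127))
for vv in(200,201,202): print('foot',wonz(p,277.3,vv,p[0][2]-112))
m=ring(sc,(320,155,24,18)); ys,xs=np.where(m>0); e=cv2.fitEllipse(cv2.convexHull(np.column_stack([xs,ys]).astype(np.float32))); print('scene ring',e[0][0]+320,e[0][1]+155, e[1]); print(onz('scene',e[0][0]+320,e[0][1]+155,127))
g=cv2.cvtColor(sc,cv2.COLOR_BGR2GRAY)
for v in range(120,160,3): print(v,g[v,320:345])
K,Rm,t=cam('scene');print(Rm[0]); 
f=lambda q:cv2.projectPoints(np.array([q],float),cv2.Rodrigues(Rm)[0],t,K,None)[0].ravel().round(2)
print(f([596.1,140.2,127]),f([596.1,140.2,138.8]),f([596.1,140.2,200]))
E
```

```text
bbox [ 35  32  34  29 427]
((51.62662887573242, 48.06359100341797), (31.85399055480957, 33.00999069213867), 99.63470458984375)
ring 276.6266288757324 198.06359100341797 [595.67924895 141.07876037 127.        ]
foot [597.35173274 141.74907039 138.51842192]
foot [596.70148545 141.20490044 138.51842192]
foot [596.0500352  140.65972235 138.51842192]
scene ring 327.03932094573975 161.81076431274414 (5.415233135223389, 10.15870475769043)
[596.97611985 140.45227435 127.        ]
120 [60 62 52 54 57 53 59 60 63 65 66 70 68 71 65 58 62 53 56 57 60 56 54 54
 56]
123 [ 61  55  55  56  49  57  57  58  62  62  62  65  65  55  62  96 126 141
 139 132 132 119 102  93  88]
126 [ 60  57  55  56  52  58  55  58  59  67  62  71  67  61  69  97 121 130
 133 137 137 136 136 139 137]
129 [ 61  61  58  54  54  54  59  59  58  66  65  65  62  71  68  72  81  87
  87  83  78  78  81  93 110]
132 [ 64  58  55  57  61  59  63  67  65  67  62  70  67  80  90  92  89  92
  88  86  92 101  98  95  88]
135 [ 62  68  92 105 107  99  78  65  62  69  66  68  65  71  77  83  84  78
  82  77  78  81  83  84  78]
138 [ 58  58  59  57  61  58  64  63  66  67  66  73  86 100  97  89  79  73
  67  71  72  67  66  72  70]
141 [ 58  62  60  56  63  60  62  62  61  64  68  65  65  56  57  59  68  73
  80  93 109 108 109 109  98]
144 [57 59 52 52 59 56 61 64 68 67 70 68 59 58 58 60 57 62 62 60 59 58 58 56
 51]
147 [56 59 55 56 56 59 65 65 68 69 70 63 59 47 49 51 52 51 54 56 52 55 60 60
 67]
150 [56 54 55 54 58 57 62 69 66 65 66 61 60 48 46 52 55 50 47 51 54 49 53 46
 52]
153 [58 61 60 54 52 50 54 63 64 66 63 55 50 48 57 71 77 75 78 68 63 44 52 51
 54]
156 [72 69 71 67 68 63 62 64 64 61 58 58 51 49 49 55 48 53 50 52 51 52 49 47
 52]
159 [71 73 72 77 77 81 86 83 81 82 78 75 72 68 70 70 65 61 58 57 56 49 50 56
 55]
[7.19232200e-01 6.94769701e-01 3.24059803e-04]
[326.71 161.72] [327.02 157.77] [328.69 136.37]
```

```bash
python3 -m creep '[[-0.5,-0.2,-4,0,0,0,0],[-0.5,-0.2,-8,0,0,0,0],[-0.5,-0.2,-12,0,0,0,0],[-0.5,-0.2,-14,0,0,0,0],[-0.5,-0.2,-16,0,0,0,0],[-0.5,-0.2,-18,0,0,0,0],[-0.5,-0.2,-18,0,0,0,0]]'; python3 - <<'E'
from h import *
s=observe(); np.savez('pw8.npz',p=s['position'],q=s['eef_rot']);im=camera('wrist');cv2.imwrite('pics/w8.png',im);sc=camera('scene');cv2.imwrite('pics/s8.png',sc)
cv2.imwrite('pics/w8c.png',np.hstack([cv2.resize(im[150:250,225:325],None,fx=4,fy=4,interpolation=3),cv2.resize(sc[110:210,270:370],None,fx=4,fy=4,interpolation=3)]))
print(s['position'],s['ft_force'].round(1),s['ft_torque'].round(2))
E
```

```text
t: 11.22
position: [594.1, 138.5, 232.6]
eef_rot: [0.94, 0.342, -0.009, 0.004]
ft_force: [-0.7, 0.2, -2.7]
width: 14.4
[594.13719494 138.45311946 232.58177665] [-0.7  0.2 -2.7] [-0. -0.  0.]
```

View pics/w8c.png

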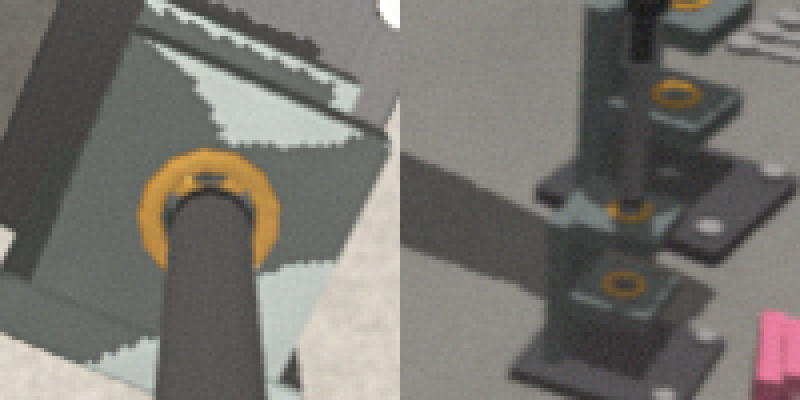

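```bash
python3 - <<'E'
from h import *
im=cv2.imread('pics/w8.png');sc=cv2.imread('pics/s8.png')
a=cv2.resize(im[180:220,255:300],None,fx=8,fy=8,interpolation=3);b=cv2.resize(sc[135:175,305:350],None,fx=8,fy=8,interpolation=3)
b=cv2.convertScaleAbs(b,alpha=1.8)
cv2.imwrite('pics/w8d.png',np.hstack([a,b]))
E
```

```text
(no output)
```

View pics/w8d.png

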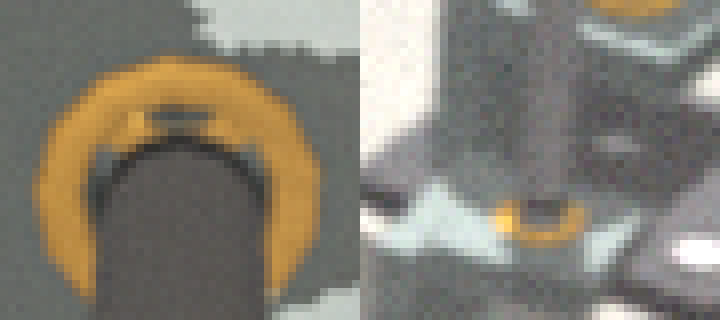

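```bash
python3 -m creep '[[-0.5,-0.4,-2,0,0,0,0],[-0.5,-0.4,-4,0,0,0,0],[-0.5,-0.4,-6,0,0,0,0],[-0.5,-0.4,-8,0,0,0,0],[-0.5,-0.4,-10,0,0,0,0],[-0.5,-0.4,-12,0,0,0,0],[-0.5,-0.4,-12,0,0,0,0]]'; python3 - <<'E'
from h import *
s=observe(); np.savez('pw9.npz',p=s['position'],q=s['eef_rot']);im=camera('wrist');cv2.imwrite('pics/w9.png',im);sc=camera('scene');cv2.imwrite('pics/s9.png',sc)
a=cv2.resize(im[180:220,255:300],None,fx=8,fy=8,interpolation=3);b=cv2.resize(sc[135:175,305:350],None,fx=8,fy=8,interpolation=3)
b=cv2.convertScaleAbs(b,alpha=1.8)
cv2.imwrite('pics/w9d.png',np.hstack([a,b]))
print(s['position'],s['ft_force'].round(1),s['ft_torque'].round(2))
E
```

```text
t: 12.2
position: [593.6, 138.0, 220.6]
eef_rot: [0.94, 0.342, -0.009, 0.004]
ft_force: [0.3, -0.4, -2.8]
width: 14.6
[593.62560655 138.03559513 220.55216548] [ 0.3 -0.4 -2.8] [-0.   -0.03  0.  ]
```

View pics/w9d.png

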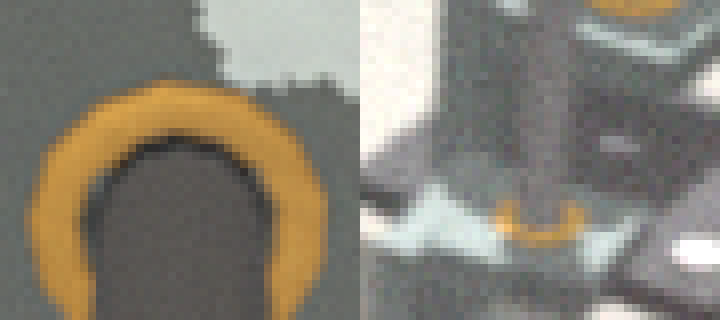

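```bash
python3 -m creep '[[0,0,-3,0,0,0,0],[0,0,-6,0,0,0,0],[0,0,-9,0,0,0,0],[0,0,-12,0,0,0,0],[0,0,-15,0,0,0,0],[0,0,-18,0,0,0,0],[0,0,-21,0,0,0,0],[0,0,-24,0,0,0,0],[0,0,-24,0,0,0,0]]'; python3 - <<'E'
from h import *
s=observe(); np.savez('pw10.npz',p=s['position'],q=s['eef_rot']);im=camera('wrist');cv2.imwrite('pics/w10.png',im);sc=camera('scene');cv2.imwrite('pics/s10.png',sc)
a=cv2.resize(im[180:240,245:310],None,fx=6,fy=6,interpolation=3);b=cv2.resize(sc[140:200,300:365],None,fx=6,fy=6,interpolation=3)
b=cv2.convertScaleAbs(b,alpha=1.8)
cv2.imwrite('pics/w10d.png',np.hstack([a,b]))
print(s['position'],s['ft_force'].round(1),s['ft_torque'].round(2))
E
```

```text
t: 13.42
position: [593.5, 138.0, 196.5]
eef_rot: [0.94, 0.342, -0.009, 0.004]
ft_force: [-0.4, -0.2, -3.1]
width: 14.7
[593.54718649 138.03348475 196.46297089] [-0.4 -0.2 -3.1] [ 0.04 -0.05  0.04]
```

View pics/w10d.png

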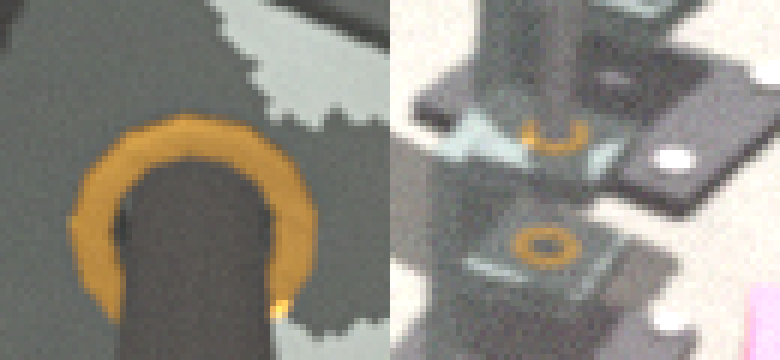

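```bash
python3 -m creep '[[0,0,-3,0,0,0,0],[0,0,-6,0,0,0,0],[0,0,-9,0,0,0,0],[0,0,-11,0,0,0,0],[0,0,-11,0,0,0,0]]'; python3 - <<'E'
from h import *
s=observe(); np.savez('pw10.npz',p=s['position'],q=s['eef_rot']);im=camera('wrist');cv2.imwrite('pics/w11.png',im);sc=camera('scene');cv2.imwrite('pics/s11.png',sc)
a=cv2.resize(im[190:250,245:310],None,fx=6,fy=6,interpolation=3);b=cv2.resize(sc[140:200,300:365],None,fx=6,fy=6,interpolation=3)
b=cv2.convertScaleAbs(b,alpha=2)
cv2.imwrite('pics/w11d.png',np.hstack([a,b]))
print(s['position'],s['ft_force'].round(1),s['ft_torque'].round(2))
E
```

```text
t: 14.15
position: [593.6, 138.0, 185.6]
eef_rot: [0.94, 0.342, -0.009, 0.004]
ft_force: [0.2, -0.4, -2.8]
width: 14.7
[593.62324834 138.03582821 185.56037559] [ 0.2 -0.4 -2.8] [ 0.    0.01 -0.04]
```

View pics/w11d.png

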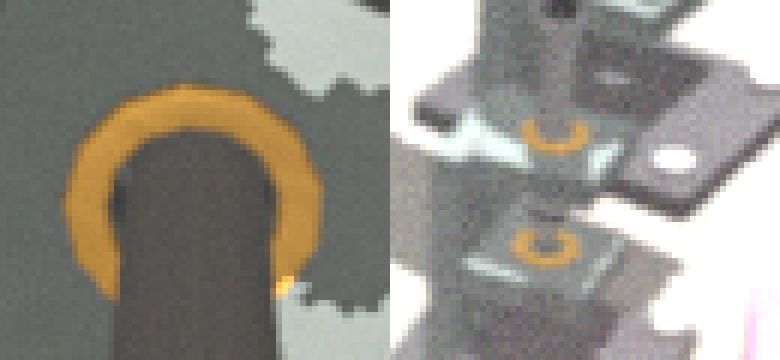

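```bash
python3 -m creep '[[0,0,-2,0,0,0,0],[0,0,-4,0,0,0,0],[0,0,-6,0,0,0,0],[0,0,-8,0,0,0,0],[0,0,-10,0,0,0,0],[0,0,-12,0,0,0,0],[0,0,-12,0,0,0,0]]'; python3 - <<'E'
from h import *
s=observe(); im=camera('wrist');cv2.imwrite('pics/w12.png',im);sc=camera('scene');cv2.imwrite('pics/s12.png',sc)
a=cv2.resize(im[200:260,245:310],None,fx=6,fy=6,interpolation=3);b=cv2.resize(sc[140:200,300:365],None,fx=6,fy=6,interpolation=3)
b=cv2.convertScaleAbs(b,alpha=2)
cv2.imwrite('pics/w12d.png',np.hstack([a,b]))
print(s['position'],s['ft_force'].round(1),s['ft_torque'].round(2))
E
```

```text
t: 15.12
position: [593.7, 138.0, 173.6]
eef_rot: [0.94, 0.342, -0.009, 0.004]
ft_force: [0.2, -0.0, -2.9]
width: 14.7
[593.69116503 138.04137129 173.60146773] [ 0.2 -0.  -2.9] [ 0.04 -0.02  0.01]
```

View pics/w12d.png

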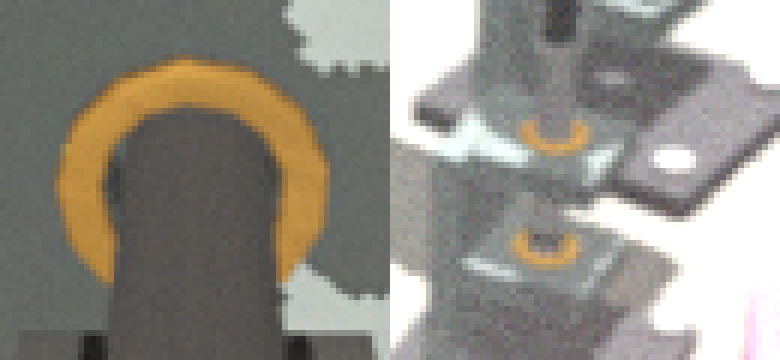

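```bash
python3 -m creep '[[0,0,-2,0,0,0,0],[0,0,-4,0,0,0,0],[0,0,-6,0,0,0,0],[0,0,-8,0,0,0,0],[0,0,-10,0,0,0,0],[0,0,-12,0,0,0,0],[0,0,-14,0,0,0,0],[0,0,-14,0,0,0,0]]'
```

```text
t: 16.23
position: [593.8, 138.1, 159.7]
eef_rot: [0.94, 0.342, -0.009, 0.003]
ft_force: [0.1, -0.2, -2.0]
width: 14.6
```

```bash
python3 -m creep '[[0,0,-3,0,0,0,0],[0,0,-6,0,0,0,0],[0,0,-9,0,0,0,0],[0,0,-12,0,0,0,0],[0,0,-15,0,0,0,0],[0,0,-18,0,0,0,0],[0,0,-20,0,0,0,0],[0,0,-22.5,0,0,0,0],[0,0,-22.5,0,0,0,0],[0,0,-22.5,0,0,0,0]]'; python3 - <<'E'
from h import *
s=observe(); im=camera('wrist');cv2.imwrite('pics/w13.png',im);sc=camera('scene');cv2.imwrite('pics/s13.png',sc);cv2.imwrite('pics/t13.png',camera('top'))
b=cv2.resize(sc[130:230,290:370],None,fx=7,fy=6,interpolation=3)
cv2.imwrite('pics/w13d.png',cv2.convertScaleAbs(b,alpha=2))
print(s['position'],s['ft_force'].round(1),s['ft_torque'].round(2),s['width'])
E
```

```text
t: 17.48
position: [593.8, 138.2, 137.1]
eef_rot: [0.94, 0.342, -0.009, 0.003]
ft_force: [0.6, 0.5, -3.8]
width: 14.1
[593.79685868 138.16779376 137.07777523] [ 0.6  0.5 -3.8] [ 0.19 -0.24  0.02] 14.143372637027852
```

View pics/w13d.png

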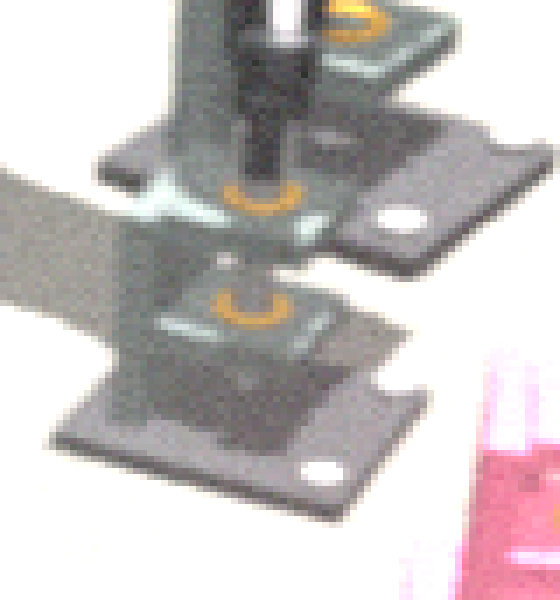

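View pics/s13.png

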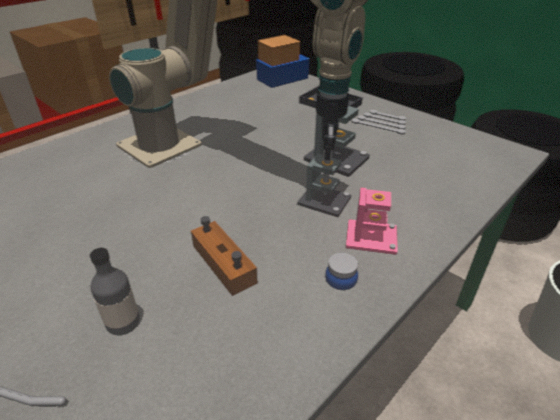

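View pics/w13.png

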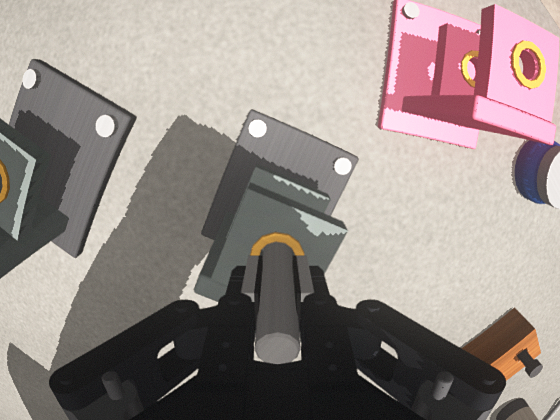

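```bash
python3 - <<'E'
from h import *
K,Rm,t=cam('scene')
f=lambda q:cv2.projectPoints(np.array([q],float),cv2.Rodrigues(Rm)[0],t,K,None)[0].ravel()
for z in (12,25,33,38,41,52,69,127): p=f([596,140.2,z]); print(z,p.round(1),'crop',((p-[290,130])*[7,6]).round())
# front lug lower edge: yaw 18.5
c,s=np.cos(.32),np.sin(.32)
for x,y in((28,-28),(-28,-28),(28,28)):
    p=f([596+c*x-s*y,140.2+s*x+c*y,52]);print('lug',x,y,((p-[290,130])*[7,6]).round())
a=cv2.imread('pics/s12.png');b=cv2.imread('pics/s13.png')
q=lambda m:cv2.convertScaleAbs(cv2.resize(m[170:215,300:350],None,fx=8,fy=8,interpolation=3),alpha=2.5)
cv2.imwrite('pics/cmp.png',np.hstack([q(a),q(b)]))
E
```

```text
12 [323.9 197.7] crop [237. 406.]
25 [324.2 193.9] crop [239. 383.]
33 [324.4 191.5] crop [241. 369.]
38 [324.5 190. ] crop [241. 360.]
41 [324.6 189.1] crop [242. 354.]
52 [324.8 185.7] crop [244. 334.]
69 [325.2 180.4] crop [247. 303.]
127 [326.7 161.7] crop [257. 190.]
lug 28 -28 [287. 383.]
lug -28 -28 [148. 351.]
lug 28 28 [338. 318.]
```

View pics/cmp.png

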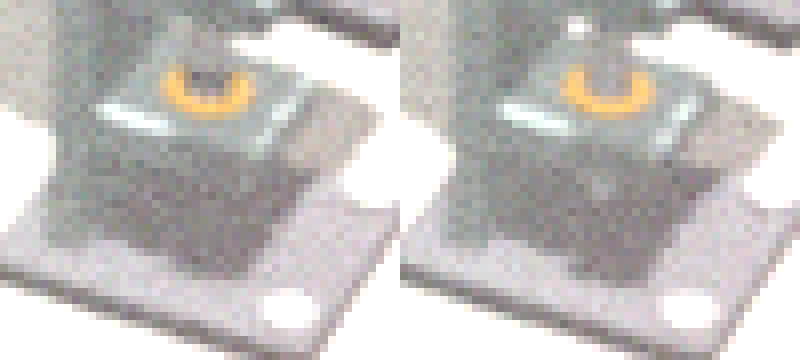

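```bash
python3 - <<'E'
from h import *
s=observe(); print(s['t'],s['position'].round(1),s['ft_force'].round(1),s['qvel'].round(3),s['width']); print(close_job())
E
```

```text
17.625 [593.8 138.2 137.1] [ 0.1  0.4 -3.3] [ 0.    -0.001 -0.001 -0.001  0.    -0.001] 14.623486649656193
the job is handed in; nothing more can be done
None
```

I took the leaning pin out of the rack, stood it upright and threaded it foot first through the upper and then the lower bush of the smaller grey bracket. The gripper was still holding it upright when I handed the job in at 17.6 s; the hand-in reports no verdict.

**Last checks:**
- **Foot height:** by my measurements the foot is at about z = 25 mm, roughly 13 mm above the base plate. In the last scene picture it shows just below the lower lug, at about pixel (325, 193), as predicted.
- **Clip groove:** it should be at about 38–41 mm, roughly 11 mm below the lug's underside. The front edge of the lug hid it, so I worked this out from the foot height and did not see it.
- **Forces:** the vertical force stayed at about -2 to -4 N, roughly the pin's weight, all the way down. A small moment of about 0.3 N m appeared at the end, probably light contact with a bush.
- **Other objects:** both bolts, the grease tin and the oil bottle looked undisturbed in the last scene picture.

**Problems along the way:**
- On the way to the bracket the last joint reached its limit and stopped the move short. I turned the tool about 45° and carried on.
- My estimates of the pin's tilt in the grip disagreed, from about 1° to 2°. I corrected by 1.1°, and it went through both bushes with no noticeable side force.

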